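# Fetch the spare knob from the tip-out bin

### The job

The small dark wooden drawer on the bench has lost one of its square brass knobs. The spare is in one of the two tip-out bins of the fittings rack (the other bin holds only an L-shaped bracket): tip the bin with the knob well forward by its bar, pick the knob out, put it down inside the drawer, and then tip that bin back until it is fully shut. Leave the other bin shut with its bracket, and do not disturb the drawer or the other things on the bench.

Things in the scene. Friction and masses are not known exactly. Their poses are not given: they have to be found in the camera images.
- rack: low wooden rack fixed to the bench, 384 mm wide, 184 mm high, with two grey metal tip-out bins side by side (left = +y). Origin: on the bench top under the middle of the bins' hinge line. Axes: -x forward, the side the bins tip out to, toward the robot; +y left as seen from the robot; z up. Side walls and middle partition (14 mm) stand from 50 mm to 165 mm behind the hinge line.
- rack_cover (a point): middle of the front edge, top side, of the rack's clear plastic cover (4 mm thick, covers the rack's whole width and runs back from here), 184 mm above the bench, 45 mm behind the hinge line. It keeps a gripper out of a shut bin; the contents show through it. A slid part in a tipped bin lies ahead of it.
- bin_left (a joint): tilt of the left bin, rad: 0 = upright and shut (a stop), growing as it tips forward to the robot (rack -x) about its hinge, 0.96 = fully forward (a stop). The hinge is stiff: the bin stays at any tilt it is left at; 3 to 6 N at the bar moves it. From about 0.65 the part at its back slides down the floor into the corner at the hinge line.
- bin_left_bar (a point): middle of the bin's steel pull bar: round, 10 mm thick, along rack y, 56 mm free between two posts. 112 mm from the hinge: 47 mm ahead (rack -x) and 102 mm above it when shut, 110 ahead and 19 above fully tipped. 32 mm gap to the front wall's edge: fingers fit either side from above, shut or tipped, and it turns between them. Axes tilt with the bin; the rack's at joint 0.
- bin_left_hinge (a point): middle of the left bin's hinge line (along rack y), at (0, 95, 50) mm in the rack's frame. Bin of 4 mm sheet, 150 mm wide outside, 142 inside, hinged at its lower front edge. Its floor runs 120 mm back from here. Fully tipped, the floor rises at 55 deg behind this line and the front wall is 10 deg above level ahead of it; the part then lies in this corner, perhaps on its side.
- bin_left_rim (a point): middle of the top edge of the bin's front wall, 75 mm from the hinge; the wall leans 25 deg forward when shut. A 12 mm lip is turned inward along this edge. The side walls slope from here down to the 22 mm high back wall, so a tipped bin is best entered with fingers pointing down and 10 to 35 deg to rack +x, closing along rack y.
- bin_right (a joint): tilt of the right bin, rad: 0 = upright and shut (a stop), growing as it tips forward to the robot (rack -x) about its hinge, 0.96 = fully forward (a stop). The hinge is stiff: the bin stays at any tilt it is left at; 3 to 6 N at the bar moves it. From about 0.65 the part at its back slides down the floor into the corner at the hinge line.
- bin_right_bar (a point): middle of the bin's steel pull bar: round, 10 mm thick, along rack y, 56 mm free between two posts. 112 mm from the hinge: 47 mm ahead (rack -x) and 102 mm above it when shut, 110 ahead and 19 above fully tipped. 32 mm gap to the front wall's edge: fingers fit either side from above, shut or tipped, and it turns between them. Axes tilt with the bin; the rack's at joint 0.
- bin_right_hinge (a point): middle of the right bin's hinge line (along rack y), at (0, -95, 50) mm in the rack's frame. Bin of 4 mm sheet, 150 mm wide outside, 142 inside, hinged at its lower front edge. Its floor runs 120 mm back from here. Fully tipped, the floor rises at 55 deg behind this line and the front wall is 10 deg above level ahead of it; the part then lies in this corner, perhaps on its side.
- bin_right_rim (a point): middle of the top edge of the bin's front wall, 75 mm from the hinge; the wall leans 25 deg forward when shut. A 12 mm lip is turned inward along this edge. The side walls slope from here down to the 22 mm high back wall, so a tipped bin is best entered with fingers pointing down and 10 to 35 deg to rack +x, closing along rack y.
- knob_centre (a point): centre of the spare knob, a brass cabinet knob of 60 g or so: square head 32 x 32 x 12 mm with a small raised square, on a round neck (14 mm) and foot (20 mm), 35 mm high in all. At the start it stands on its foot (own z up, point 17.5 mm above the bin's floor) near the back of one of the bins, 70 to 95 mm behind the hinge; which bin varies.
- bracket_centre (a point): middle of a brass L-bracket (legs 50 and 40 mm, 18 mm wide, 4 mm thick) near the back of the bin that does not hold the knob; to be left alone.
- drawer: small open dark wooden drawer, 0.7 kg, standing loose on the bench, open upward. Origin: centre of its underside. Outside 150 (x) x 180 (y) x 55 mm, walls and floor 8 mm, inside 134 x 164 mm. Its front panel (12 mm thick, 64 mm high, 200 mm wide, its outer face at x = -87 mm) carries one square brass knob (sticking out 35 mm) and one empty screw hole. It may stand on the left or the right of the bench.
- carton: closed cardboard carton 130 x 170 x 60 mm, on the other side of the bench from the drawer; leave alone. Origin: centre of its underside.
- mug: white mug, 80 mm across, 90 mm high, left of and behind the rack; leave alone. Origin: centre of its underside.
- candlestick: metal candlestick, foot 90 mm across, 152 mm high, right of and behind the rack; leave alone. Origin: centre of its underside.

How it is judged (in metres and radians):
On the way, in this order (a step that is already met when the one before it is completed fails the run):
1. the bin that holds the knob is tipped well forward (past 0.75 rad) (((y of bracket_centre in the frame of rack below 0 m and value of joint bin_left above 0.75 rad) or (y of bracket_centre in the frame of rack above 0 m and value of joint bin_right above 0.75 rad))), for 0.2 s.
2. the knob is inside the drawer (x of knob_centre in the frame of drawer between -0.066 and 0.066 m and y of knob_centre in the frame of drawer between -0.081 and 0.081 m and z of knob_centre in the frame of drawer between 0 and 0.045 m), for 0.2 s.
At the end, for the whole second after the job is handed in: The knob lies at rest in the drawer (its centre within the drawer's inner walls and less than 45 mm above the drawer's underside), the drawer stands flat, and both bins are shut (tilt under 0.08 rad) (all of step 2 and linear speed of knob below 0.02 m/s and value of joint each of bin_left, bin_right below 0.08 rad and angle between drawer's own z axis and vertical below 0.1 rad); the robot touches nothing.
It fails at once if the bin with the bracket is tipped more than 0.3 rad ((y of bracket_centre in the frame of rack above 0 m and value of joint bin_left above 0.3 rad) or (y of bracket_centre in the frame of rack below 0 m and value of joint bin_right above 0.3 rad)).
It fails at once if the bracket is moved more than 60 mm (distance of bracket_centre from where it was at the start of the episode above 0.06 m).
It fails at once if the drawer is shoved more than 40 mm (distance of drawer from where it was at the start of the episode above 0.04 m).
It fails at once if the carton, mug or candlestick is moved more than 30 mm (distance of any of carton, mug, candlestick from where it was at the start of the episode above 0.03 m).
It also fails if it takes over 72 s, if anything falls off the work surface, if the arm or the gripper's body presses on something with over 40 N, if the wrist force passes 120 N, or if a joint passes its speed limit or range.

### The arm

A 6-joint arm with a two-finger parallel gripper is mounted at the origin on the work surface. World frame = base frame: x ahead of the robot, y to its left, z up, the work surface at z = 0. Lengths are in mm, angles in rad, forces in N, time in s.
With the tool pointing down it reaches from about 350 to 775 mm from the base axis. Payload 7.3 kg.
Tool frame: the origin (TCP) lies midway between the tips of the shut fingers; the grasp point (between the pads) lies bot.tcp_to_grasp behind it (bot.tcp_to_grasp is the distance from the TCP to the grasp point, in mm); z points along the fingers, y is the direction in which the jaws open and shut (so a half turn about z gives the same grasp; the last joint's range is limited). The gripper opens to 92 mm and grips with 3 to 60 N. Pads are 19 mm wide; open, the fingers measure 130 mm over their backs; the gripper's body (75 mm by 190 mm) begins 47 mm behind the grasp point.
Start: joints at [-1.482, 0.342, 1.524, -0, 1.275, -0.146], TCP at [122.162, -510.609, 226.741] pointing down, gripper open.
Joint ranges: [-2.53, 2.53], [-0.77, 2.02], [0.04, 2.7], [-1, 4.14], [0.28, 2.66], [-3.11, 3.11]. Speed limits (rad/s): [2.57, 2.57, 3.14, 3.14, 3.14, 3.14].

### API

Orientations are given as [roll, pitch, yaw] about the fixed x, y, z axes, in that order (R = Rz(yaw) Ry(pitch) Rx(roll)).
In Python, from plant import bot gives the robot as it stands.
- The arm moves only by the shell command python3 -m inch 'ROWS'. ROWS is JSON, one flat list of numbers, 7 for each row, row after row: the shift along the world's x, y, z in cm, then the turn, a rotation vector about the world's x, y, z in degrees, then the gripper command: -1 is shut, 1 is fully open, values between are in proportion. In form: [tx, ty, tz, ax, ay, az, fingers, tx, ty, tz, ax, ay, az, fingers, ...]. A call has exactly 5 rows; each row is the pose to reach, as a shift and turn from the pose measured when the call began; what a row does not reach only later rows make up. A row lasts 1/10 s, in which the tool goes at most 50 mm and 8.59 degrees, less where a joint would pass 70% of its speed; a pose out of reach is approached as far as the arm can. A call with a gripper value outside its range is refused whole. The fingers move at their own pace and stop on an object; the grip force is fixed at half the most. Time passes only in rows, so rows that repeat a pose let the fingers close, or fill a call up. It gives the time, the measured TCP pose, the force and the opening at its end, in the units of the state.
- bot.get_obs(): the state, without advancing time (a new reading comes with each control period).
- bot.capture(name): name is "side" or "top" or "wrist"; returns the picture (384x512x3 uint8, red, green, blue); there is no depth.
- bot.calibration(name): a dict with "fx", "fy", "cx", "cy" (pixels), "cam_to_world" (4x4, takes a point from camera to world coordinates). Camera axes: x right, y down, z forward; pixel columns grow to the right and rows downward; lengths in mm; the calibration is good to about 2 mm. A picture is of the moment at which its call begins: read the wrist's pose just before it. calibration takes no time and is no camera call; for the wrist camera it gives the pose at the moment of the call.
- bot.close_job(): hands the job in, once; it reports no verdict.
The state is a dict: "time": time; "joint_positions": joint angles; "dq": joint speeds; "tau": joint torques, N m; "tool_pos": TCP position; "tcp_rot": TCP orientation; "contact_force": force on the tool from outside, world axes, zero at the start; "moment": the same for the moment, N m; "grip_width": finger opening in mm.
Only numpy, scipy, OpenCV 4.12 (cv2) and the standard library are available. Lean on these libraries where they do the work, as an engineer would, in place of code of your own. Each camera call takes 0.05 s, during which the arm holds its last target.

## Working session

There is one attempt and no reset: what is moved stays moved. The work goes in short steps, Python scripts to look and compute and a shell command to move; the robot and the scene stay as the last step left them, time stands still between calls to the robot, and variables do not carry over. Pictures are saved under pics/ and viewed, and the job is handed in when it is done.

```bash
ls; mkdir -p pics
python3 - <<'E'
from plant import bot
import cv2
o=bot.get_obs();print(o,bot.tcp_to_grasp)
for n in("side","top","wrist"):
    c=bot.calibration(n);print(n,c)
    cv2.imwrite(f"pics/{n}0.png",bot.capture(n)[:,:,::-1])
E
```

```text
pics
{'time': 0.0, 'joint_positions': array([-1.48196987e+00,  3.42714355e-01,  1.52501560e+00,  1.88503236e-05,
        1.27539594e+00, -1.45977295e-01]), 'dq': array([ 0.00151298,  0.00342898,  0.00017934, -0.00057427, -0.00015188,
        0.00218571]), 'tau': array([ 1.89908758e-03, -4.31239414e+01, -2.44221997e+01,  7.19859218e-02,
        5.57304849e-02, -1.20490745e-04]), 'tool_pos': array([ 122.14491023, -510.17672421,  226.0498018 ]), 'tcp_rot': array([-3.14007834e+00, -2.40857659e-04,  2.34798067e-01]), 'contact_force': array([ 1.37314559,  0.36177584, -0.25259104]), 'moment': array([ 0.04180326, -0.01477087,  0.01266928]), 'grip_width': 91.79411854389689} 18.8
side {'fx': 424.0859842462876, 'fy': 424.0859842462876, 'cx': 256.32959481713397, 'cy': 194.8083112291729, 'cam_to_world': array([[-7.25289057e-01, -3.66606705e-01,  5.82713744e-01,
        -6.76926035e+01],
       [-6.88004622e-01,  3.55728728e-01, -6.32539890e-01,
         6.91602570e+02],
       [ 2.46053458e-02, -8.59684009e-01, -5.10233261e-01,
         6.95638030e+02],
       [ 0.00000000e+00,  0.00000000e+00,  
[... 273 characters left out ...]
01,  2.19181468e-02, -1.41292804e-02,
         1.82619157e+01],
       [ 1.19379844e-02, -9.70710718e-02, -9.95205854e-01,
         1.12589836e+03],
       [ 0.00000000e+00,  0.00000000e+00,  0.00000000e+00,
         1.00000000e+00]])}
wrist {'fx': 299.5561366400118, 'fy': 299.5561366400118, 'cx': 261.4669211699665, 'cy': 190.4463084041032, 'cam_to_world': array([[ 2.32625965e-01, -9.40279450e-01, -2.48515021e-01,
         1.88538213e+02],
       [-9.72565338e-01, -2.25257924e-01, -5.80993153e-02,
        -4.94237416e+02],
       [-1.35038562e-03,  2.55212505e-01, -9.66884044e-01,
         3.85285457e+02],
       [ 0.00000000e+00,  0.00000000e+00,  0.00000000e+00,
         1.00000000e+00]])}
```

View pics/top0.png

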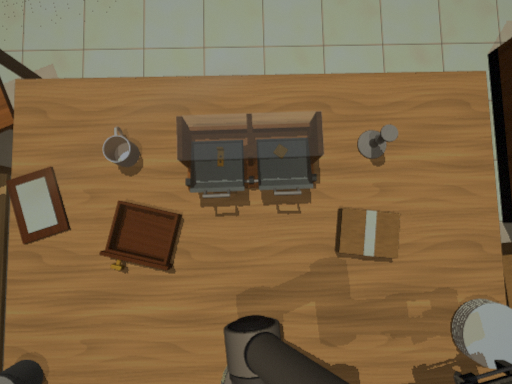

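View pics/side0.png

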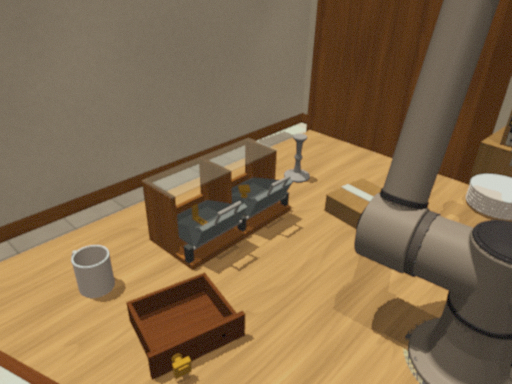

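Run:
```python
import cv2,numpy as np
a=cv2.imread("pics/top0.png")[105:220,170:330]
b=cv2.imread("pics/top0.png")[190:280,90:190]
cv2.imwrite("pics/z1.png",cv2.resize(a,None,fx=5,fy=5,interpolation=cv2.INTER_CUBIC))
cv2.imwrite("pics/z2.png",cv2.resize(b,None,fx=6,fy=6,interpolation=cv2.INTER_CUBIC))
a=cv2.imread("pics/side0.png")[135:265,140:300]
cv2.imwrite("pics/z3.png",cv2.resize(a,None,fx=4.5,fy=4.5,interpolation=cv2.INTER_CUBIC))
```

```text
(no output)
```

View pics/z1.png

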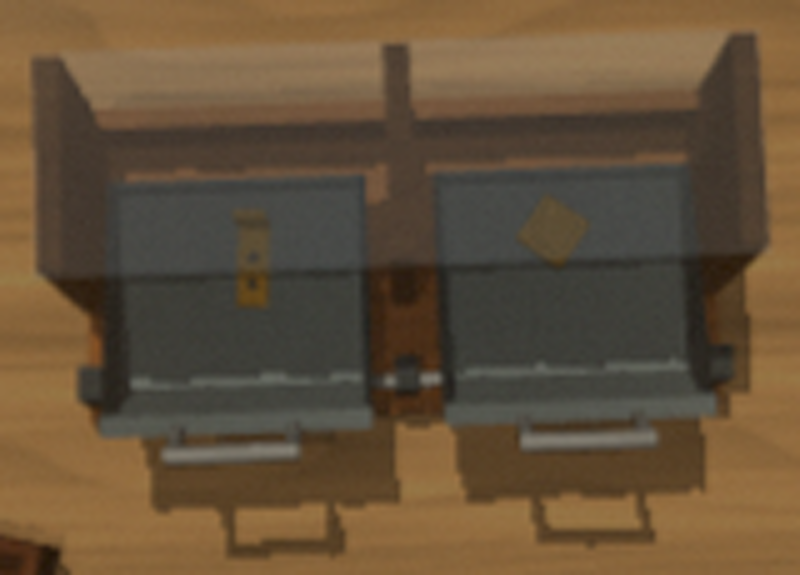

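View pics/z2.png

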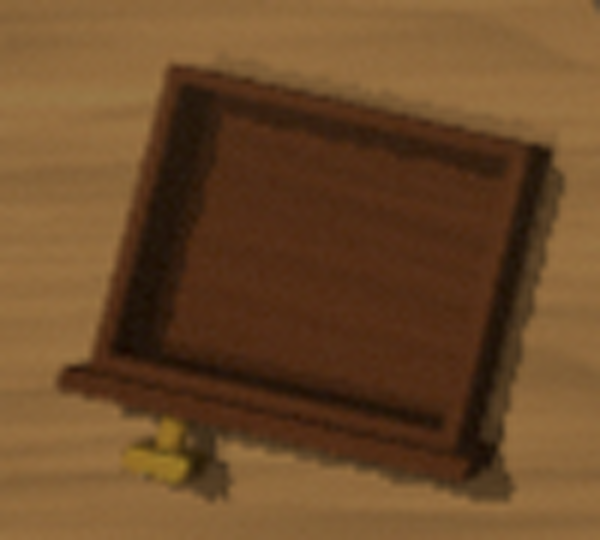

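View pics/z3.png

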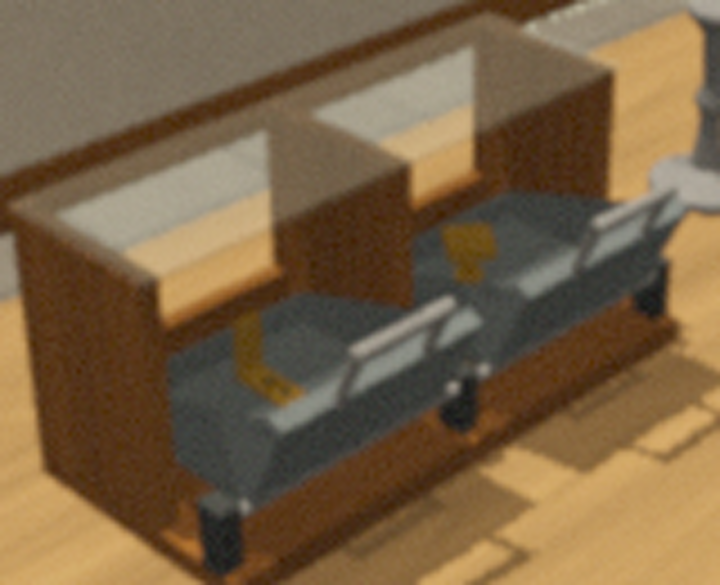

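```bash
cat > h.py <<'E'
import numpy as np, cv2
from scipy.optimize import least_squares
from scipy.spatial.transform import Rotation as R
from plant import bot
def proj(n,P,c=None):
    c=c or bot.calibration(n); T=c["cam_to_world"]
    p=(np.atleast_2d(P)-T[:3,3])@T[:3,:3]
    return np.c_[c["fx"]*p[:,0]/p[:,2]+c["cx"],c["fy"]*p[:,1]/p[:,2]+c["cy"]]
def ray(n,u,v,z,c=None):
    c=c or bot.calibration(n);T=c["cam_to_world"]
    d=T[:3,:3]@[(u-c["cx"])/c["fx"],(v-c["cy"])/c["fy"],1];o=T[:3,3]
    return o+d*(z-o[2])/d[2]
def place(P,q):
    c,s=np.cos(q[2]),np.sin(q[2]);P=np.atleast_2d(P)
    return np.c_[q[0]+c*P[:,0]-s*P[:,1],q[1]+s*P[:,0]+c*P[:,1],P[:,2]]
def fit(obs,q0):
    f=lambda q:np.concatenate([ (proj(n,place(np.array(P,float),q))-np.array(uv)).ravel() for n,P,uv in obs])
    r=least_squares(f,q0,x_scale=[10,10,.1]);return r.x,r.fun
E
python3 - <<'E'
from h import *
o=[("top",[(45,192,184),(45,-192,184),(165,192,184),(165,-192,184),(-47,95,152),(-47,-95,152)],
 [(178,159.4),(323.6,154.6),(176.4,116.6),(321,112),(216.2,195.6),(287.7,192.8)]),
 ("side",[(45,192,184),(165,192,184),(45,-192,184),(-47,95,152),(-47,-95,152)],[(174.4,198.3),(143.3,181.7),(276,151),(229.3,208.3),(280,185)])]
q,e=fit(o,[600,0,0]);print("rack",q,e.round(1))
print("barR",place((-47,-95,152),q),"hingeR",place((0,-95,50),q), "cover",place((45,0,184),q))
q2,e=fit([("top",[(75,90,55),(75,-90,55),(-87,100,64),(-87,-100,64)],[(118.7,201),(181.7,215),(100,253),(167.5,268.3)])],[450,300,0]);print("drawer",q2,e.round(1))
k=ray("top",170+553/5,105+231/5,54+35);print("knob",k)
E
```

```text
rack [6.01157479e+02 1.39423774e+01 1.83856935e-02] [-1.7  1.7  0.3  0.8 -1.1 -0.7  0.2 -1.5 -0.2  0.3 -0.4  0.2 -2.  -0.5
 -1.1 -1.5  2.7 -1.8  1.1  0.2  1.3 -3.9]
barR [[555.91196495 -81.90564536 152.        ]] hingeR [[602.90402138 -81.04156645  50.        ]] cover [[646.14987335  14.769687   184.        ]]
drawer [ 4.60093913e+02  3.28717623e+02 -2.58306880e-01] [ 1.1 -1.6 -1.9 -1.2 -0.   0.7  0.7  2. ]
knob [681.39103591 -72.83737211  89.        ]
```

```bash
python3 -m inch '[3,3,0.5,0,0,8,-0.4, 6,6,1,0,0,16,-0.4, 9,9,1.5,0,0,24,-0.4, 12,12,2,0,0,32,-0.4, 15,15,2,0,0,40,-0.4]'; python3 -m inch '[3,3,0,0,0,7.5,-0.4, 6,6,0,0,0,15,-0.4, 9,9,0,0,0,22.5,-0.4, 12,12,0,0,0,30,-0.4, 15,15,0,0,0,37.6,-0.4]'
```

```text
time: 0.65
tool_pos: [273.2, -359.1, 246.7]
tcp_rot: [-3.141, 0.0, 0.938]
contact_force: [-0.4, -0.6, -0.2]
grip_width: 56.4
time: 1.15
tool_pos: [424.0, -207.6, 246.6]
tcp_rot: [-3.141, 0.0, 1.6]
contact_force: [1.0, -0.7, 0.2]
grip_width: 27.4
```

```bash
python3 -m inch '[3,3,0,0,0,0,-0.4, 6,6,0,0,0,0,-0.4, 9,9,0,0,0,-0.6,-0.4, 12,11.5,0,0,0,-0.6,-0.4, 13.2,12.6,0,0,0,-0.6,-0.4]'
python3 - <<'E'
from h import *
import pickle
for n in ("wrist","top"):
    c=bot.calibration(n);im=bot.capture(n);pickle.dump(c,open(f"c_{n}1.pkl","wb"))
    cv2.imwrite(f"pics/{n}1.png",im[:,:,::-1])
q=[601.2,13.9,.0184]
P=place([(-47,-67,152),(-47,-123,152),(-47,-95,152),(45,-192,184),(45,0,184),(-32,-95,118)],q)
print(proj("wrist",P).round(),proj("top",P).round());print(bot.get_obs()["tool_pos"])
E
```

```text
time: 1.65
tool_pos: [557.8, -79.2, 246.0]
tcp_rot: [-3.141, -0.001, 1.592]
contact_force: [0.4, -0.3, -0.2]
grip_width: 27.4
[[261. 163.]
 [261. 224.]
 [261. 195.]
 [368. 314.]
 [394.  75.]
 [276. 185.]] [[277. 193.]
 [298. 193.]
 [287. 193.]
 [324. 155.]
 [250. 158.]
 [286. 189.]]
[556.84148159 -80.16502748 245.86985176]
```

View pics/wrist1.png

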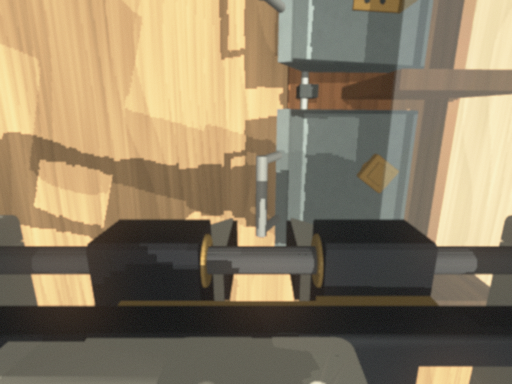

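View pics/top1.png

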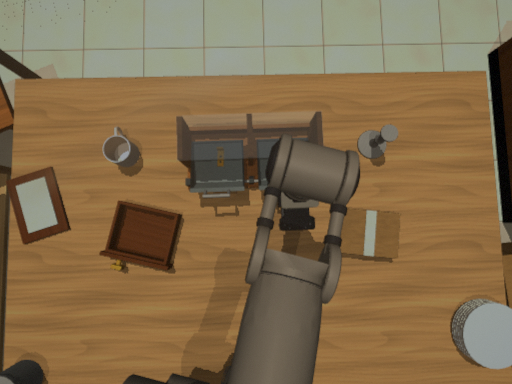

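```bash
python3 -m inch '[0,-0.1,-2.5,0,0,0,-0.4, 0,-0.1,-5,0,0,0,-0.4, 0,-0.1,-7.5,0,0,0,-0.4, 0,-0.1,-10,0,0,0,-0.4, 0,-0.1,-11.1,0,0,0,-0.4]'; python3 -m inch '[0,0,0,0,0,0,-0.7, 0,0,0,0,0,0,-1, 0,0,0,0,0,0,-1, 0,0,0,0,0,0,-1, 0,0,0,0,0,0,-1]'
```

```text
time: 2.25
tool_pos: [554.7, -82.1, 132.7]
tcp_rot: [-3.136, -0.001, 1.591]
contact_force: [-0.4, 0.4, 0.1]
grip_width: 27.6
time: 2.75
tool_pos: [556.3, -82.7, 134.0]
tcp_rot: [-3.141, 0.0, 1.591]
contact_force: [4.6, -0.9, -3.7]
grip_width: 9.1
```

```bash
python3 -m inch '[-0.98,0,-0.55,0,0,0,-1, -1.92,0,-1.16,0,0,0,-1, -2.79,-0.05,-1.87,0,0,0,-1, -3.58,-0.06,-2.66,0,0,0,-1, -4.29,-0.08,-3.52,0,0,0,-1]'
```

```text
time: 3.25
tool_pos: [516.0, -83.4, 101.2]
tcp_rot: [3.135, 0.001, 1.591]
contact_force: [4.4, 4.0, 4.1]
grip_width: 9.1
```

```bash
python3 -m inch '[-0.88,0,-1.17,0,0,0,-1, -1.41,0,-2.17,0,0,0,-1, -1.83,0,-3.2,0,0,0,-1, -2.16,0,-4.27,0,0,0,-1, -2.27,0,-4.82,0,0,0,-1]';python3 -m inch '[0,0,-0.2,0,0,0,-1, 0,0,-0.2,0,0,0,-1, 0,0,-0.2,0,0,0,-1, 0,0,-0.2,0,0,0,-1, 0,0,-0.2,0,0,0,-1]'
```

```text
time: 3.75
tool_pos: [495.4, -83.7, 54.4]
tcp_rot: [3.129, 0.002, 1.59]
contact_force: [4.3, 3.2, 3.6]
grip_width: 8.7
time: 4.25
tool_pos: [495.1, -83.6, 52.5]
tcp_rot: [3.13, 0.002, 1.59]
contact_force: [-2.1, 1.9, 4.4]
grip_width: 9.1
```

```bash
python3 -m inch '[0,0,0,0,0,0,-0.4, 0,0,0,0,0,0,-0.4, 0,0,0,0,0,0,-0.4, 0,0,0,0,0,0,-0.4, 0,0,0.5,0,0,0,-0.4]';python3 -m inch '[0,0,3,0,0,0,-0.4, 0,0,6,0,0,0,-0.4, 0,0,9,0,0,0,-0.4, 0,0,12,0,0,0,-0.4, -1,0,15,0,0,0,-0.4]'
```

```text
time: 4.75
tool_pos: [494.7, -83.6, 57.1]
tcp_rot: [3.131, 0.002, 1.59]
contact_force: [-0.2, -0.4, 0.6]
grip_width: 27.6
time: 5.25
tool_pos: [485.1, -83.6, 208.8]
tcp_rot: [3.13, 0.002, 1.591]
contact_force: [-0.9, -0.2, 0.1]
grip_width: 27.9
```

```bash
python3 -m inch '[0,0,1,0,0,-8,0.3, 0,0,2,0,0,-16,0.3, 0,0,3,0,0,-24,0.3, 0,0,4,0,0,-32,0.3, 0,0,5,0,0,-40,0.3]';python3 -m inch '[0,0,0,0,0,-8,0.3, 0,0,0,0,0,-16,0.3, 0,0,0,0,0,-24,0.3, 0,0,0,0,0,-32,0.3, 0,0,0,0,0,-40,0.3]'; python3 -m inch '[0,0,0,0,0,-8,0.3, 0,0,0,0,0,-10,0.3, 0,0,0,0,0,-10,0.3, 0,0,0,0,0,-10,0.3, 0,0,0,0,0,-10,0.3]'
python3 - <<'E'
from h import *
import pickle
for n in ("wrist","side","top"):
    c=bot.calibration(n);im=bot.capture(n);pickle.dump(c,open(f"c_{n}2.pkl","wb"))
    cv2.imwrite(f"pics/{n}2.png",im[:,:,::-1])
E
```

```text
time: 5.75
tool_pos: [485.0, -83.5, 259.6]
tcp_rot: [3.13, 0.002, 0.887]
contact_force: [-0.2, -1.2, -0.0]
grip_width: 58.6
time: 6.25
tool_pos: [484.8, -83.5, 259.9]
tcp_rot: [3.13, 0.002, 0.183]
contact_force: [-0.4, -0.3, 0.5]
grip_width: 59.4
time: 6.75
tool_pos: [484.8, -83.5, 260.0]
tcp_rot: [3.13, 0.002, 0.009]
contact_force: [0.2, 0.2, -0.2]
grip_width: 59.6
```

View pics/wrist2.png

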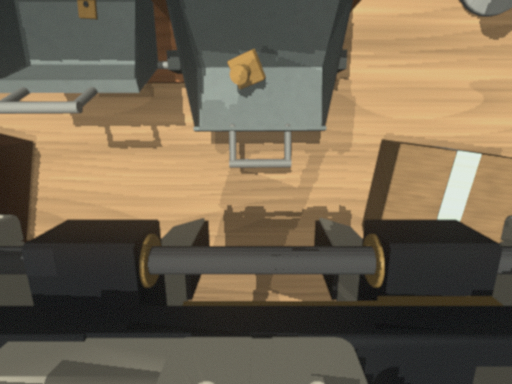

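View pics/side2.png

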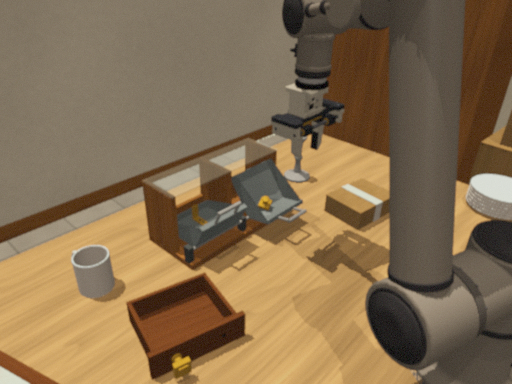

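View pics/top2.png

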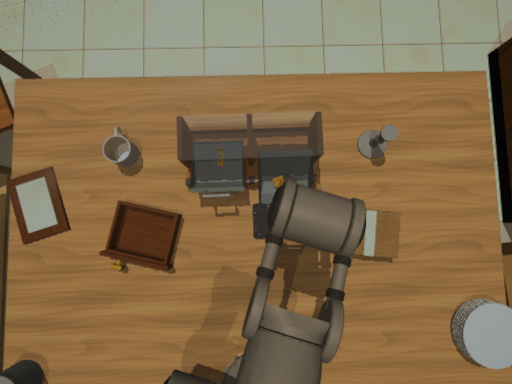

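Zoom in on the knob.

Run:
```python
import cv2
a=cv2.imread("pics/wrist2.png")[20:180,150:370]
cv2.imwrite("pics/z4.png",cv2.resize(a,None,fx=3.6,fy=3.6,interpolation=cv2.INTER_CUBIC))
a=cv2.imread("pics/side2.png")[150:240,215:325]
cv2.imwrite("pics/z5.png",cv2.resize(a,None,fx=6,fy=6,interpolation=cv2.INTER_CUBIC))
from h import *
import pickle
c=pickle.load(open("c_wrist2.pkl","rb"))
q=[601.2,13.9,.0184]
for P in [(0,-95,50),(0,-24,50),(0,-166,50),(-110,-95,69)]:
    w=place(P,q);print(P,w.round(1),proj("wrist",w,c).round(1),proj("side",w).round(1))
```

```text
(0, -95, 50) [[602.9 -81.1  50. ]] [[258.3  66. ]] [[266.6 206.8]]
(0, -24, 50) [[601.6 -10.1  50. ]] [[196.4  66.5]] [[249.6 216.7]]
(0, -166, 50) [[ 604.3 -152.1   50. ]] [[320.1  65.5]] [[282.4 197.7]]
(-110, -95, 69) [[493.  -83.1  69. ]] [[259.5 163.6]] [[297.7 216.3]]
```

View pics/z4.png

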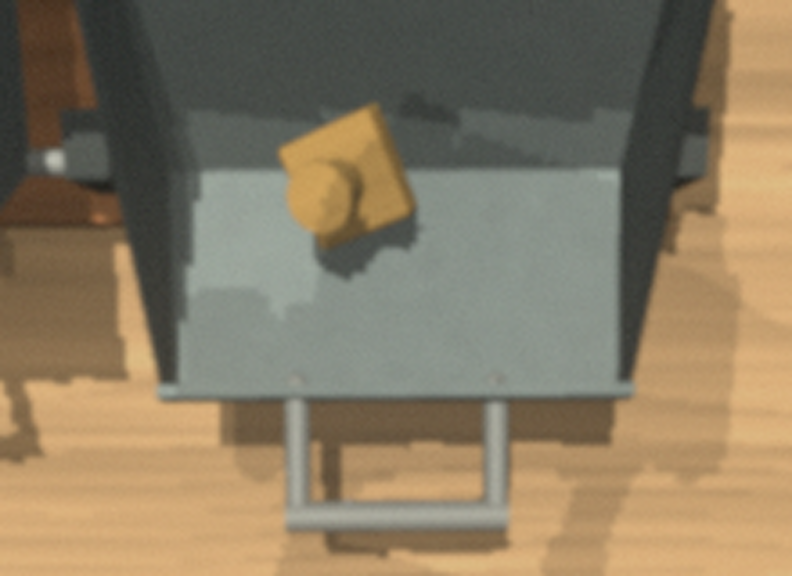

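View pics/z5.png

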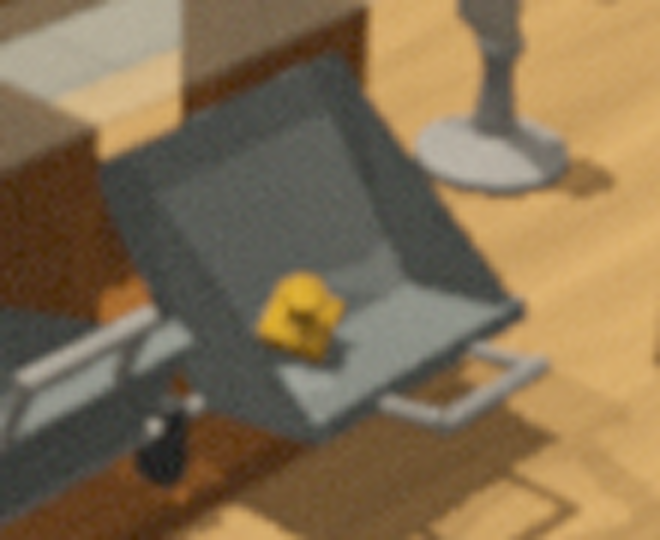

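```bash
python3 -m inch '[1.2,0.3,-2.2,0,-6,0,0.3, 2.4,0.6,-4.4,0,-12,0,0.3, 3.6,0.9,-6.6,0,-18,0,0.3, 4.8,1.2,-8.8,0,-25,0,0.3, 6,1.5,-11,0,-25,0,0.3]'; python3 -m inch '[0,0,0,0,0,0,0.3, 0,0,0,0,0,0,0.3, 0,0,0,0,0,0,0.3,0,0,0,0,0,0,0.3,0,0,0,0,0,0,0.3]'
python3 - <<'E'
from h import *
import pickle
for n in ("wrist","side"):
    c=bot.calibration(n);im=bot.capture(n);pickle.dump(c,open(f"c_{n}3.pkl","wb"))
    cv2.imwrite(f"pics/{n}3.png",im[:,:,::-1])
a=cv2.imread("pics/wrist3.png");cv2.imwrite("pics/z6.png",cv2.resize(a[80:240,150:370],None,fx=3.6,fy=3.6,interpolation=cv2.INTER_CUBIC))
a=cv2.imread("pics/side3.png")[150:240,215:325]
cv2.imwrite("pics/z7.png",cv2.resize(a,None,fx=6,fy=6,interpolation=cv2.INTER_CUBIC))
E
```

```text
time: 7.4
tool_pos: [541.5, -67.8, 147.8]
tcp_rot: [3.126, -0.433, 0.008]
contact_force: [0.5, -0.4, -0.1]
grip_width: 59.6
time: 7.9
tool_pos: [542.0, -68.1, 148.8]
tcp_rot: [3.126, -0.435, 0.008]
contact_force: [-0.1, 0.2, -0.5]
grip_width: 59.9
```

View pics/wrist3.png

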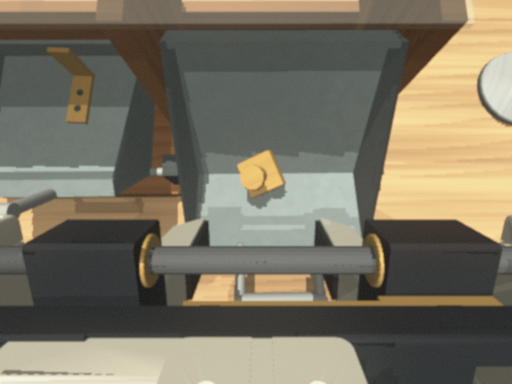

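View pics/z6.png

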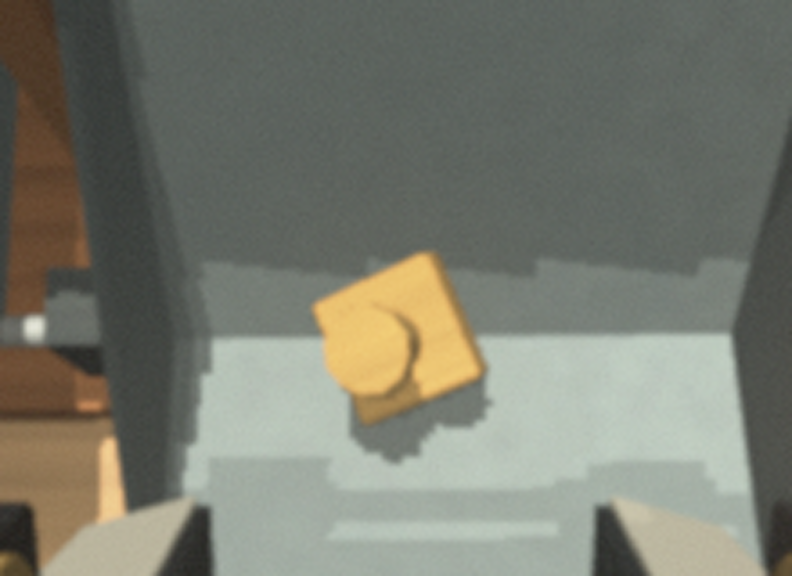

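View pics/z7.png

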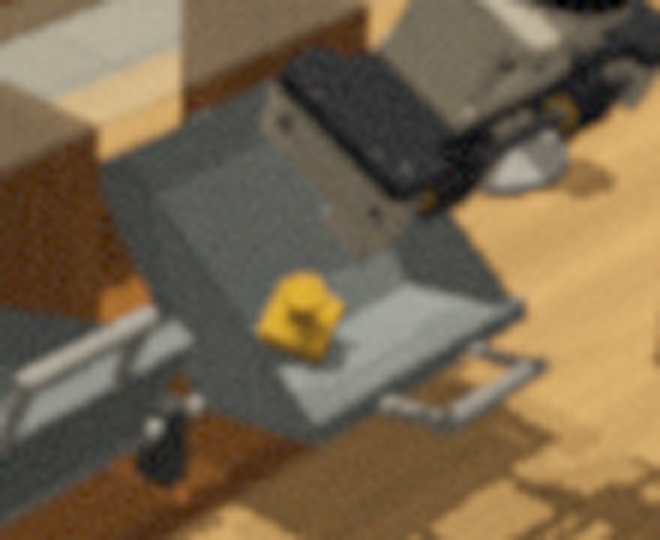

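Run:
```python
from h import *
import pickle
c=pickle.load(open("c_wrist3.pkl","rb"))
f=lambda u,v,z:ray("wrist",150+u/3.6,80+v/3.6,z,c).round(1)
for z in (55,62,70):print(z,"head",f(399,338,z),[f(*p,z) for p in((315,305),(433,252),(485,370),(362,425))])
for z in (75,85):print("foot",z,f(368,350,z))
print("corner line",f(200,338,50),f(735,333,50), "camT",c["cam_to_world"].round(2))
for P in [(602,-65,60),(602,-65,85)]: print(proj("side",P))
q=[601.2,13.9,.0184]
for P in [(0,-24,50),(0,-166,50)]:
    w=place(P,q);print(((proj("wrist",w,c)-[150,80])*3.6).round(0))
print("side z5 head",[ ((proj("side",P)-[215,150])*6).round() for P in [(602,-68,58),(600,-66,85)]])
```

```text
55 head [600.4 -68.5  55. ] [array([608.9, -47. ,  55. ]), array([623.2, -77.2,  55. ]), array([592.2, -90.2,  55. ]), array([578. , -59.3,  55. ])]
62 head [598.7 -68.4  62. ] [array([607. , -47.5,  62. ]), array([620.9, -76.9,  62. ]), array([590.7, -89.6,  62. ]), array([576.9, -59.4,  62. ])]
70 head [596.8 -68.3  70. ] [array([604.9, -48. ,  70. ]), array([618.3, -76.5,  70. ]), array([589.1, -88.8,  70. ]), array([575.7, -59.6,  70. ])]
foot 75 [592.7 -61.   75. ]
foot 85 [590.5 -61.1  85. ]
corner line [601.3 -17.2  50. ] [ 603.3 -156.    50. ] camT [[ 0.0000e+00 -9.8000e-01  1.8000e-01  5.3736e+02]
 [-1.0000e+00 -0.0000e+00 -1.0000e-02 -6.5290e+01]
 [ 1.0000e-02 -1.8000e-01 -9.8000e-01  3.2204e+02]
 [ 0.0000e+00  0.0000e+00  0.0000e+00  1.0000e+00]]
[[263.1487192  206.10717894]]
[[263.44341305 198.50766901]]
[[173. 336.]]
[[720. 329.]]
side z5 head [array([[293., 338.]]), array([[295., 292.]])]
```

```bash
python3 -m inch '[0.7,-0.1,-0.8,-2,0,4.2,0, 1.4,-0.2,-1.6,-4,0,8.5,0, 2.1,-0.25,-2.4,-6,0,12.5,0, 2.8,-0.3,-3.3,-7.6,0,16.3,0, 3.45,-0.3,-4.1,-7.6,0,16.3,0]'; python3 -m inch '[0,0,0,0,0,0,0, 0,0,0,0,0,0,0, 0,0,0,0,0,0,0,0,0,0,0,0,0,0,0,0,0,0,0,0,0]'
python3 - <<'E'
from h import *
import pickle
for n in ("wrist","side"):
    c=bot.calibration(n);im=bot.capture(n);pickle.dump(c,open(f"c_{n}4.pkl","wb"))
    cv2.imwrite(f"pics/{n}4.png",im[:,:,::-1])
    T=bot.get_obs();Rt=R.from_euler("xyz",T["tcp_rot"]).as_matrix()
    print(T["tool_pos"],Rt.round(3))
    for d in(0,20,40,50):
        print(d,proj(n,T["tool_pos"]+Rt[:,2]*d,c).round())
E
```

```text
time: 8.5
tool_pos: [576.6, -71.1, 107.2]
tcp_rot: [2.983, -0.41, 0.352]
contact_force: [-0.1, -0.4, -0.2]
grip_width: 46.1
time: 9.0
tool_pos: [576.6, -71.1, 107.6]
tcp_rot: [2.983, -0.411, 0.352]
contact_force: [0.3, -0.4, 0.0]
grip_width: 45.8
[576.64797378 -71.09954262 107.50557785] [[ 0.861  0.281  0.425]
 [ 0.316 -0.949 -0.012]
 [ 0.399  0.145 -0.905]]
0 [[262. 236.]]
20 [[262. 223.]]
40 [[262. 213.]]
50 [[262. 208.]]
[576.67514825 -71.1111146  107.4752997 ] [[ 0.861  0.281  0.425]
 [ 0.316 -0.949 -0.012]
 [ 0.399  0.145 -0.905]]
0 [[272. 194.]]
20 [[270. 199.]]
40 [[267. 203.]]
50 [[266. 205.]]
```

View pics/wrist4.png

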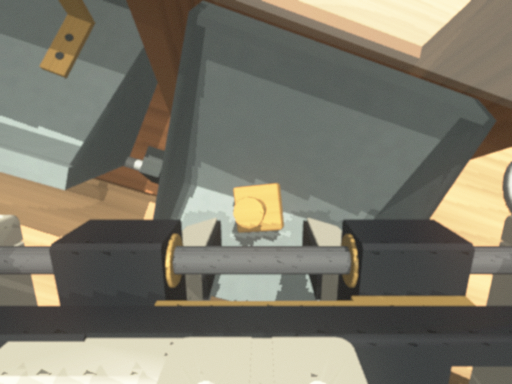

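View pics/side4.png

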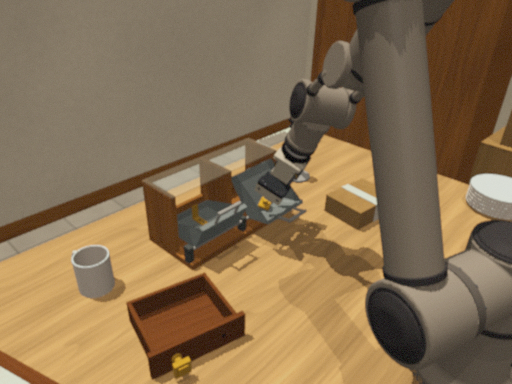

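```bash
python3 -m inch '[0.47,0,-1,0,0,0,0, 0.94,0,-2,0,0,0,0, 1.41,0.05,-3,0,0,0,0, 1.79,0.1,-3.8,0,0,0,0, 2.05,0.1,-4.35,0,0,0,0]'; python3 -m inch '[0,0,0,0,0,0,0, 0,0,0,0,0,0,0, 0,0,0,0,0,0,0,0,0,0,0,0,0,0,0,0,0,0,0,0,0]'
python3 - <<'E'
from h import *
for n in ("wrist","side"):
    cv2.imwrite(f"pics/{n}5.png",bot.capture(n)[:,:,::-1])
a=cv2.imread("pics/side5.png")[150:240,215:325]
b=cv2.imread("pics/wrist5.png")[130:310,120:400]
cv2.imwrite("pics/z8.png",np.vstack([cv2.resize(a,(480,393),interpolation=3)[60:330],cv2.resize(b,(480,309),interpolation=3)]))
E
```

```text
time: 9.6
tool_pos: [597.1, -69.9, 62.7]
tcp_rot: [2.984, -0.41, 0.352]
contact_force: [-10.2, -0.6, 19.2]
grip_width: 45.9
time: 10.1
tool_pos: [597.4, -69.9, 63.1]
tcp_rot: [2.983, -0.41, 0.352]
contact_force: [-3.9, -0.3, 7.1]
grip_width: 46.0
```

View pics/z8.png

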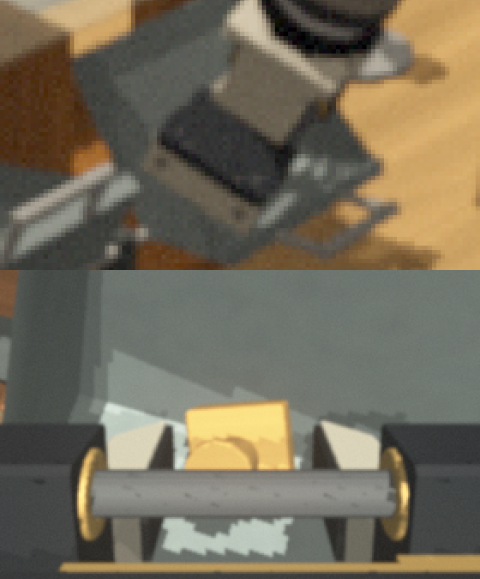

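```bash
python3 -m inch '[-0.04,0,0.08,0,0,0,-0.3, -0.04,0,0.08,0,0,0,-0.6, -0.04,0,0.08,0,0,0,-1, -0.04,0,0.08,0,0,0,-1, -0.04,0,0.08,0,0,0,-1]'; python3 -m inch '[0,0,0,0,0,0,-1, 0,0,0,0,0,0,-1, 0,0,0,0,0,0,-1,0,0,0,0,0,0,-1,0,0,0,0,0,0,-1]'
python3 - <<'E'
from h import *
for n in ("wrist","side"):
    cv2.imwrite(f"pics/{n}6.png",bot.capture(n)[:,:,::-1])
a=cv2.imread("pics/side6.png")[150:240,215:325]
b=cv2.imread("pics/wrist6.png")[130:310,120:400]
cv2.imwrite("pics/z9.png",np.vstack([cv2.resize(a,(480,393),interpolation=3)[60:330],cv2.resize(b,(480,309),interpolation=3)]))
E
```

```text
time: 10.7
tool_pos: [597.1, -69.9, 63.7]
tcp_rot: [2.983, -0.41, 0.352]
contact_force: [0.0, -0.2, -0.5]
grip_width: 32.6
time: 11.2
tool_pos: [597.1, -69.9, 63.7]
tcp_rot: [2.983, -0.41, 0.352]
contact_force: [0.2, 0.1, 0.8]
grip_width: 32.5
```

View pics/z9.png

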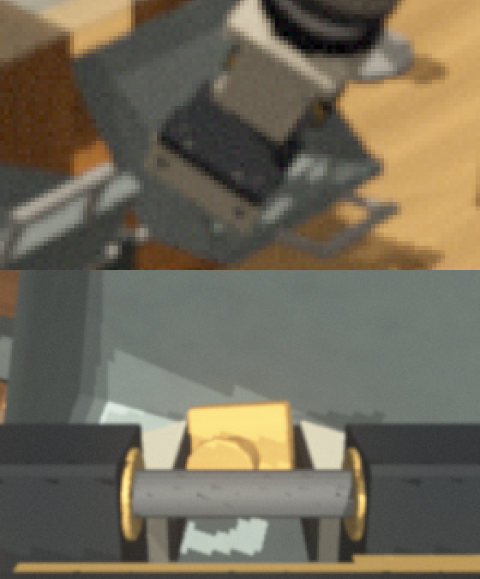

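```bash
python3 -m inch '[-0.2,0,0.45,0,0,0,-1, -0.6,0,1.3,0,0,0,-1, -1.3,0,2.7,0,0,0,-1, -2.1,0,4.5,0,0,0,-1, -3,0,6.4,0,0,0,-1]'; python3 -m inch '[-0.8,0,1.7,0,0,0,-1, -1.8,0,3.6,0,0,0,-1, -2.8,0,5.6,0,0,0,-1,-3.8,0,7.6,0,0,0,-1,-4.8,0,9.6,0,0,0,-1]'
python3 - <<'E'
from h import *
for n in ("wrist","side"):
    cv2.imwrite(f"pics/{n}7.png",bot.capture(n)[:,:,::-1])
a=cv2.imread("pics/side7.png")[80:260,200:380]
b=cv2.imread("pics/wrist7.png")[130:310,120:400]
cv2.imwrite("pics/z10.png",np.vstack([cv2.resize(a,(400,400),interpolation=3)[:270],cv2.resize(b,(400,257),interpolation=3)]))
E
```

```text
time: 11.8
tool_pos: [566.2, -69.8, 128.6]
tcp_rot: [2.984, -0.41, 0.352]
contact_force: [-0.6, 0.9, -0.6]
grip_width: 32.8
time: 12.3
tool_pos: [517.2, -69.8, 225.9]
tcp_rot: [2.983, -0.41, 0.352]
contact_force: [0.1, -0.0, -0.6]
grip_width: 32.7
```

View pics/z10.png

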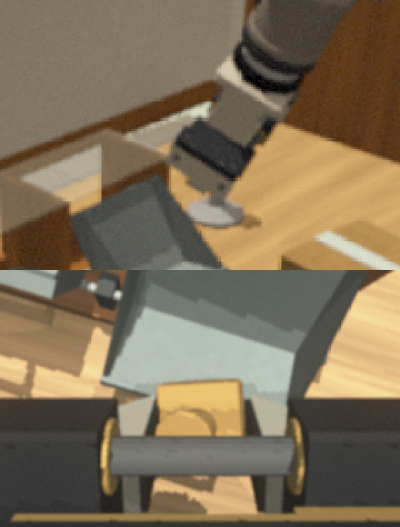

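Run:
```python
from h import *
o=bot.get_obs();R0=R.from_euler("xyz",o["tcp_rot"]);Rt=R.from_euler("xyz",[np.pi,0,-.258])
rv=(Rt*R0.inv()).as_rotvec(degrees=True);print(rv,np.linalg.norm(rv),o["tool_pos"])
```

```text
[  8.13122917  24.38682225 -32.53096922] 41.4620060474556 [518.34785679 -70.22758807 227.8759806 ]
```

```bash
python3 -m inch '[-1.2,4,0,1.6,4.8,-6.4,-1, -2.4,8,0,3.2,9.6,-12.8,-1, -3.6,12,0,4.8,14.4,-19.2,-1, -4.6,16,0,6.4,19.2,-25.8,-1, -5.8,20,0,8.1,24.4,-32.5,-1]'; python3 -m inch '[0,4,0,0,0,0,-1, 0,8,0,0,0,0,-1, 0,12,0,0,0,0,-1,0,16,-1,0,0,0,-1,0,19.8,-2,0,0,0,-1]'
python3 - <<'E'
from h import *
o=bot.get_obs();print(o["tool_pos"],o["tcp_rot"])
for n in ("wrist","side","top"):
    cv2.imwrite(f"pics/{n}8.png",bot.capture(n)[:,:,::-1])
a=cv2.imread("pics/side8.png");b=cv2.imread("pics/wrist8.png")
cv2.imwrite("pics/z11.png",np.hstack([cv2.resize(a,(400,300)),cv2.resize(b,(400,300))]))
E
```

```text
time: 12.9
tool_pos: [463.5, 117.8, 227.5]
tcp_rot: [3.133, -0.081, -0.155]
contact_force: [1.2, -0.4, -1.9]
grip_width: 32.5
time: 13.4
tool_pos: [463.2, 317.7, 206.5]
tcp_rot: [3.133, -0.081, -0.154]
contact_force: [0.9, -0.8, -0.2]
grip_width: 32.4
[463.16701331 317.72278253 206.52906844] [ 3.13285733 -0.08066097 -0.15441586]
```

View pics/z11.png

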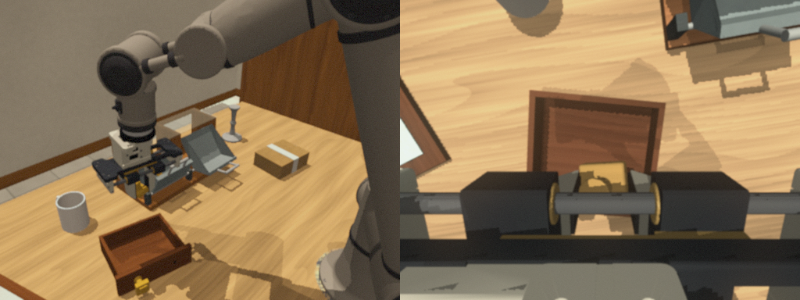

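View pics/top8.png

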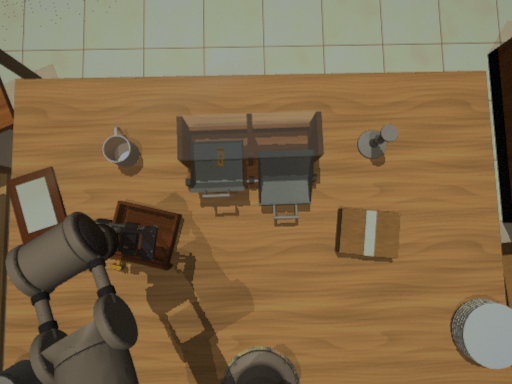

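```bash
python3 -m inch '[0,0.7,-3,0,2.3,-3,-1, 0,0.7,-6,0,4.6,-6,-1, 0,0.7,-9,0,4.6,-6,-1, 0,0.7,-12,0,4.6,-6,-1, 0,0.7,-14,0,4.6,-6,-1]'; python3 -m inch '[0,0,-1,0,0,0,-1, 0,0,-2,0,0,0,-1, 0,0,-3,0,0,0,-1,0,0,-4,0,0,0,-1,0,0,-4.4,0,0,0,-1]'
```

```text
time: 14.05
tool_pos: [461.8, 322.7, 63.2]
tcp_rot: [3.113, 0.002, -0.257]
contact_force: [-0.5, 0.0, -0.4]
grip_width: 32.5
time: 14.55
tool_pos: [461.7, 322.5, 18.6]
tcp_rot: [3.112, 0.003, -0.257]
contact_force: [0.2, 0.2, -0.9]
grip_width: 32.9
```

```bash
python3 -m inch '[0,0,-0.15,0,0,0,-1, 0,0,-0.3,0,0,0,-1, 0,0,-0.4,0,0,0,-1,0,0,-0.5,0,0,0,-1,0,0,-0.5,0,0,0,-1]'
```

```text
time: 15.05
tool_pos: [461.9, 322.7, 13.9]
tcp_rot: [3.113, 0.002, -0.257]
contact_force: [-0.5, -0.4, 1.0]
grip_width: 32.5
```

```bash
python3 -m inch '[0,0,-0.1,0,0,0,-1, 0,0,-0.2,0,0,0,-1, 0,0,-0.2,0,0,0,-0.7,0,0,-0.2,0,0,0,-0.1,0,0,-0.2,0,0,0,0.1]';python3 -m inch '[0,0,0,0,0,0,0.1,0,0,0,0,0,0,0.1,0,0,2,0,0,0,0.1,0,0,5,0,0,0,0.1,0,0,9,0,0,0,0.1]';python3 -m inch '[0,0,4,0,0,0,0.1,0,-2,8,0,0,0,0.1,0,-6,12,0,0,0,0.1,0,-10,13,0,0,0,0.1,0,-14,13,0,0,0,0.1]'
python3 - <<'E'
from h import *
o=bot.get_obs();print(o["tool_pos"],o["tcp_rot"])
for n in ("wrist","side","top"):
    cv2.imwrite(f"pics/{n}9.png",bot.capture(n)[:,:,::-1])
a=cv2.imread("pics/side9.png");b=cv2.imread("pics/top9.png")
cv2.imwrite("pics/z12.png",np.hstack([cv2.resize(a[250:384,100:280],(400,300)),cv2.resize(b[180:300,80:240],(400,300))]))
E
```

```text
time: 15.55
tool_pos: [462.0, 322.7, 12.0]
tcp_rot: [3.113, 0.002, -0.257]
contact_force: [-0.1, -0.4, -0.3]
grip_width: 44.4
time: 16.05
tool_pos: [461.0, 322.1, 101.3]
tcp_rot: [3.11, 0.005, -0.257]
contact_force: [0.1, 0.7, 0.6]
grip_width: 50.3
time: 16.55
tool_pos: [462.0, 181.0, 234.0]
tcp_rot: [3.113, -0.0, -0.256]
contact_force: [0.1, -0.2, -0.2]
grip_width: 50.3
[461.98484911 180.99726974 234.0034549 ] [ 3.11280249e+00 -3.84185798e-04 -2.55930633e-01]
```

View pics/z12.png

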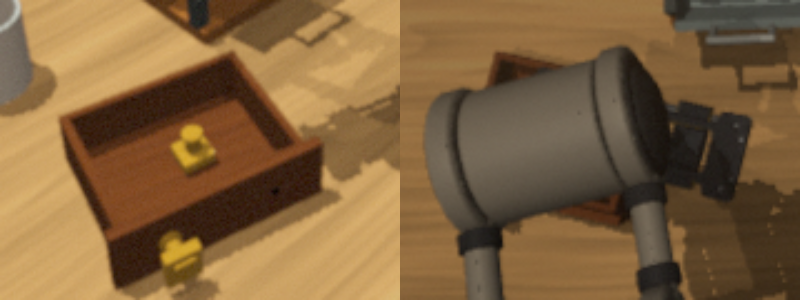

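```bash
python3 -m inch '[0.3,-3,0,0,0,8,-0.4,0.6,-6,0,0,0,16,-0.4,0.9,-9,0,0,0,24,-0.4,1.2,-12,0,0,0,32,-0.4,1.5,-14,0,0,0,40,-0.4]';python3 -m inch '[0.5,-3,0,0,0,8,-0.4,1,-6,0,0,0,16,-0.4,1.3,-9,0,0,0,24,-0.4,1.6,-12,0,0,0,32,-0.4,1.7,-12.4,0,0,0,40,-0.4]';python3 - <<'E'
from h import *
o=bot.get_obs();R0=R.from_euler("xyz",o["tcp_rot"]);Rt=R.from_euler("xyz",[np.pi,0,1.59])
print((Rt*R0.inv()).as_rotvec(degrees=True),o["tool_pos"])
E
```

```text
time: 17.2
tool_pos: [476.4, 39.7, 231.4]
tcp_rot: [3.111, 0.004, 0.444]
contact_force: [0.9, -0.1, 0.5]
grip_width: 27.9
time: 17.7
tool_pos: [494.1, -86.1, 230.8]
tcp_rot: [3.111, 0.005, 1.146]
contact_force: [0.4, 0.4, -0.5]
grip_width: 27.9
[ 0.63584229  1.66512199 25.43199596] [494.0802226  -86.07094857 230.81135591]
```

```bash
python3 -m inch '[0,0.2,-1,0.2,0.6,8,-0.4,0,0.2,-2,0.4,1.2,16,-0.4,0,0.2,-4,0.6,1.7,25.4,-0.4,0,0.2,-7,0.6,1.7,25.4,-0.4,0,0.2,-9,0.6,1.7,25.4,-0.4]'
python3 - <<'E'
from h import *
o=bot.get_obs();print(o["tool_pos"],o["tcp_rot"])
c=bot.calibration("wrist");cv2.imwrite("pics/wrist10.png",bot.capture("wrist")[:,:,::-1])
q=[601.2,13.9,.0184]
print(proj("wrist",place([(-110,-67,69),(-110,-95,69),(-110,-123,69),(-74,-95,63)],q),c))
E
```

```text
time: 18.2
tool_pos: [493.9, -82.8, 138.7]
tcp_rot: [-3.139, -0.0, 1.591]
contact_force: [0.1, -0.3, 0.2]
grip_width: 27.7
[493.94480711 -82.81806051 138.71609185] [-3.13924659e+00 -4.22592178e-04  1.59102276e+00]
[[260.68961911 166.13674607]
 [260.65023544 200.81543087]
 [260.61313495 233.48368304]
 [304.77619109 198.80876655]]
```

View pics/wrist10.png

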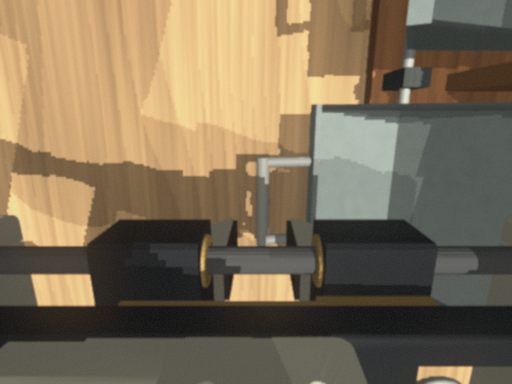

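```bash
python3 -m inch '[0.1,0,-2,0,0,0,-0.4,0.1,0,-4,0,0,0,-0.4,0.1,0,-6,0,0,0,-0.4,0.1,0,-8,0,0,0,-0.4,0.1,0,-8.5,0,0,0,-0.4]'; python3 -m inch '[0,0,0,0,0,0,-0.7, 0,0,0,0,0,0,-1, 0,0,0,0,0,0,-1, 0,0,0,0,0,0,-1, 0,0,0,0,0,0,-1]'
```

```text
time: 18.75
tool_pos: [492.8, -81.3, 49.5]
tcp_rot: [-3.131, -0.003, 1.591]
contact_force: [0.1, -0.2, -0.4]
grip_width: 27.5
time: 19.25
tool_pos: [494.3, -81.3, 50.5]
tcp_rot: [-3.135, -0.003, 1.591]
contact_force: [5.1, 3.5, 0.5]
grip_width: 9.0
```

```bash
python3 -m inch '[0.26,0,1.19,0,0,0,-1,0.64,0,2.25,0,0,0,-1,1.11,0,3.26,0,0,0,-1,1.69,0,4.22,0,0,0,-1,2.35,0,5.12,0,0,0,-1]'
```

```text
time: 19.75
tool_pos: [516.2, -81.0, 101.7]
tcp_rot: [-3.131, -0.004, 1.591]
contact_force: [-3.1, -0.9, -4.8]
grip_width: 9.0
```

```bash
python3 -m inch '[0.79,0,0.8,0,0,0,-1,1.62,0.03,1.55,0,0,0,-1,2.52,0.05,2.21,0,0,0,-1,3.49,0.06,2.77,0,0,0,-1,3.98,0.07,3.05,0,0,0,-1]';python3 -m inch '[0.1,0,0,0,0,0,-1,0.2,0,0.05,0,0,0,-1,0.3,0,0.1,0,0,0,-1,0.35,0,0.1,0,0,0,-1,0.35,0,0.1,0,0,0,-1]'
```

```text
time: 20.25
tool_pos: [554.9, -80.5, 133.9]
tcp_rot: [-3.128, -0.003, 1.591]
contact_force: [-8.3, -1.2, 7.3]
grip_width: 8.9
time: 20.75
tool_pos: [557.2, -80.5, 135.2]
tcp_rot: [-3.126, -0.003, 1.591]
contact_force: [-5.9, -0.2, 3.6]
grip_width: 8.9
```

```bash
python3 -m inch '[0.15,0,-0.05,0,0,0,-1,0.3,0,-0.1,0,0,0,-1,0.3,0,-0.1,0,0,0,-1,0.3,0,-0.1,0,0,0,-1,0.3,0,-0.1,0,0,0,-1]';python3 -m inch '[0,0,0,0,0,0,-0.8,0,0,0,0,0,0,-0.4,0,0,0,0,0,0,-0.4,-0.1,0,0,0,0,0,-0.4,-0.1,0,0.3,0,0,0,-0.4]'
```

```text
time: 21.25
tool_pos: [557.2, -80.5, 135.1]
tcp_rot: [-3.12, -0.004, 1.591]
contact_force: [-14.7, -0.5, 13.7]
grip_width: 9.1
time: 21.75
tool_pos: [556.2, -80.5, 137.9]
tcp_rot: [-3.119, -0.004, 1.591]
contact_force: [0.1, 0.0, 0.4]
grip_width: 27.4
```

Firm at the stop (no motion with rising force). Released; retreat straight up and check.

```bash
python3 -m inch '[0,0,2,0,0,0,-0.4,0,0,5,0,0,0,-0.4,0,0,9,0,0,0,-0.4,-2,0,13,0,0,0,-0.4,-5,0,15,0,0,0,-0.4]';python3 -m inch '[-2,-4,0,0,0,0,-0.4,-5,-8,0,0,0,0,-0.4,-9,-11,0,0,0,0,-0.4,-13,-13,0,0,0,0,-0.4,-16,-15,0,0,0,0,-0.4]';python3 -m inch '[-2,-4,0,0,0,0,-0.4,-5,-8,0,0,0,0,-0.4,-8,-11,0,0,0,0,-0.4,-8,-12,0,0,0,0,-0.4,-8,-12,0,0,0,0,-0.4]'
python3 - <<'E'
from h import *
for n in ("side","top"):
    cv2.imwrite(f"pics/{n}11.png",bot.capture(n)[:,:,::-1])
a=cv2.imread("pics/side11.png");b=cv2.imread("pics/top11.png")
cv2.imwrite("pics/z13.png",np.hstack([cv2.resize(a[130:270,130:310],(400,311)),cv2.resize(b[95:285,90:335],(400,310))[:311]]) if 0 else np.hstack([cv2.resize(a[130:270,130:310],(400,310)),cv2.resize(b[95:285,90:335],(400,310))]))
print(bot.get_obs()["contact_force"])
E
```

```text
time: 22.25
tool_pos: [507.4, -80.8, 291.3]
tcp_rot: [-3.125, -0.002, 1.592]
contact_force: [-0.6, -0.8, -0.4]
grip_width: 27.6
time: 22.75
tool_pos: [345.4, -231.5, 291.6]
tcp_rot: [-3.125, -0.001, 1.591]
contact_force: [-0.2, -0.3, 0.3]
grip_width: 27.5
time: 23.25
tool_pos: [265.1, -352.6, 291.7]
tcp_rot: [-3.125, -0.001, 1.588]
contact_force: [0.1, -0.8, -0.5]
grip_width: 27.3
[1.19078378 0.15362785 0.98752698]
```

View pics/z13.png

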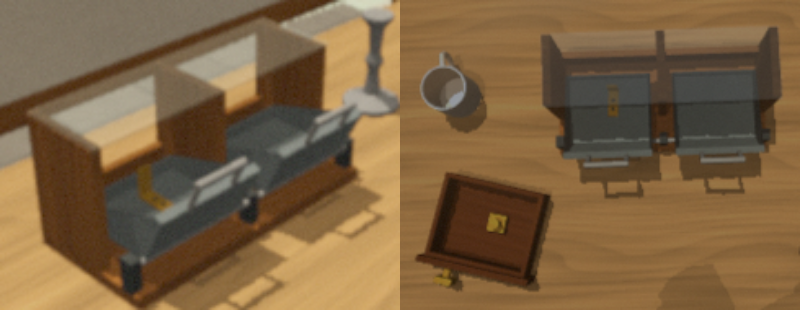

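View pics/top11.png

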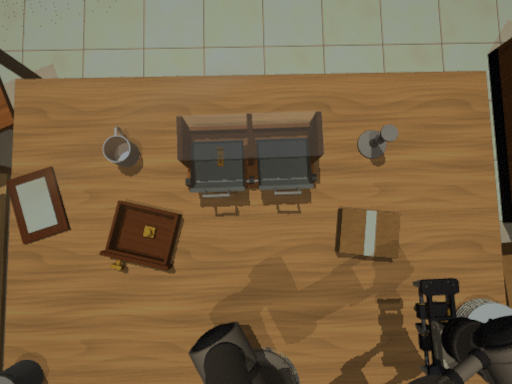

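Run:
```python
import cv2,numpy as np
from plant import bot
a=cv2.imread("pics/side0.png").astype(int);b=cv2.imread("pics/side11.png").astype(int)
d=np.abs(a-b).max(2);print("bar/rim R",(d[170:230,255:300]>40).sum(),"left",(d[190:260,175:250]>40).sum(),"drawer wall",(d[275:384,125:250]>40).sum())
print(bot.get_obs()["dq"].round(3))
bot.close_job()
```

```text
bar/rim R 0 left 36 drawer wall 203
[ 0.021 -0.009  0.009 -0.002  0.001 -0.003]
the job is handed in; nothing more can be done
```

The knob is in the drawer, both bins look shut, and the job is handed in at about 23.4 s of the 72 s allowed. The system gave no verdict, so the result rests on my own checks.

**What I did:** The knob was in the right bin. I gripped that bin's bar, tipped it to about 0.95 rad and took the knob by its head out of the corner it had slid into. I set the knob down near the middle of the drawer, then tipped the bin back until it stopped moving against its stop.

**Last checks:**
- **Knob:** the top and side pictures show it standing on its head on the drawer floor.
- **Right bin:** the bar and rim match the starting side picture, with no changed pixels in that area.
- **Left bin:** it is still shut with its bracket inside. 36 pixels around it had changed; I took these for lighting and did not check them further.
- **Drawer, carton, mug and candlestick:** by eye they stand where they were in the first top picture. 203 pixels changed around the drawer; I took these to be the added knob and its shadow.
- **Robot:** the arm is clear of everything, with about 1 N read at the wrist.

**Contacts on the way:**
- The fingertips touched the bin floor with a little over 20 N while reaching for the knob.
- The bar was pushed against its stop with about 20 N.

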